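Set the closing-pressure ring of a jar closer and lock it

TASK

On the jar-closing station, push the upright lever around its arc until the ring's pointer points at the one long mark of the scale, and leave it there. Then press the lock pin beside the ring fully down, and finish with the pointer still on the long mark. Only push with the fingers: do not turn the scale collar or lift anything, and leave the jar on the seat and the other things on the bench where they are.

Things in the scene. Friction and masses are not known exactly. Their poses are not given: they have to be found in the camera images.
- closer: The station, fixed to the bench; origin on the ring's axis at bench height. Its grey base plate is 12 mm thick and reaches 125 mm from the axis along the station's +x, -x and +y, and 185 mm along its -y, where the lock pin stands.
- ring_axis (a point): The ring's vertical axis, at the top of the round grey jar seat (92 mm diameter), 60 mm above the bench. Around it: the steel setting ring (170 mm diameter, top 56 mm high) and, below that, the silvery scale collar (230 mm diameter, top 42 mm high). Axes are the station's: x roughly away from the robot, z up.
- lever_post (a point): The ring's lever: a steel arm (16 mm wide, 48 to 56 mm high) ends in an upright round black post, 16 mm diameter, 56 to 106 mm above the bench, 130 mm from the ring's axis, robot side. Point: post centre line, 81 mm high. The post circles the ring's axis. To reach the mark from the start it always goes counter-clockwise seen from above, 0.5 to 1.8 rad.
- pointer_tip (a point): Tip of the ring's black pointer, a 5 mm wide bar that lies across the ring's top and bends down over its edge, diametrically opposite the lever; the point is 90 mm from the ring's axis, 46 mm above the bench. It turns with the lever.
- mark_long (a point): The long mark: the one long bar (22 mm long, 6 wide, 5 high) among seven black radial bars 15 degrees apart on the scale collar; the other six, three each side, are 8 mm long. Point: its inner end, 90 mm from the ring's axis, 46 mm above the bench, where the pointer tip comes when set. The collar is stiff but can turn (3 N m); it must stay as it is.
- setting_ring (a joint): Angle of the setting ring, rad, counter-clockwise seen from above; 0 when the lever points along the station's -x and the pointer along its +x; range -1.35 to 1.35. Friction holds it where it is left; pushing the post takes 2 to 3 N.
- lock_top (a point): Centre of the top face of the lock pin: a flat black mushroom button 30 mm in diameter on a steel stem in a grey round boss, 145 mm from the ring's axis along the station's -y and 20 mm along its -x; top 60 mm above the bench when up, 50 mm when down.
- lock_pin (a joint): Travel of the lock pin, m: 0 is up (start), 0.010 is fully down. It moves straight down, takes about 3 N, and stays where it is left. It is a stiff pin without a spring.
- seat_jar: Sealed jar of preserve, 72 mm diameter, 75 mm tall with its 68 mm steel lid (350 g); origin at the centre of its underside. It stands loose on the jar seat, at the middle of the ring, top 135 mm above the bench. Leave it.
- jar_a: Sealed jar of preserve, 72 mm diameter, 75 mm tall with its 68 mm steel lid (350 g); origin at the centre of its underside. Stands on the bench to the +y side of the station. Leave it.
- jar_b: Sealed jar of preserve, 72 mm diameter, 75 mm tall with its 68 mm steel lid (350 g); origin at the centre of its underside. Stands on the bench to the -y side of the station, far half. Leave it.
- open_jar: Empty open glass, 72 mm diameter at the rim, 75 mm tall; origin at the centre of its underside. Stands on the bench about 160 mm past the lock pin, to the -y side. Leave it.
- lids: Stack of two steel jar lids, 68 mm diameter, 22 mm tall in all; origin at the centre of its underside. Lies near the station's corner, robot side, -y. Leave it.
- wrench: Flat wrench lying on the bench on the robot's side of the station, +y; x along its length. Leave it.

How it is judged (in metres and radians):
On the way, in this order (a step that is already met when the one before it is completed fails the run):
1. the ring rests with its pointer on the long mark (tip within 5 mm), the lock pin still up (distance between pointer_tip and mark_long below 0.005 m and velocity of joint setting_ring between -0.05 and 0.05 rad/s and value of joint lock_pin below 0.003 m), for 0.3 s.
2. the lock pin is pressed down with the pointer on the long mark (value of joint lock_pin above 0.008 m and distance between pointer_tip and mark_long below 0.005 m), for 0.2 s.
At the end, for the whole second after the job is handed in: The pointer's tip is within 5 mm of the long mark's inner end and the ring is at rest; the lock pin is down by at least 8 of its 10 mm, pressed after the ring was set; the seat jar stands still within 12 mm of where it was (all of step 2 and velocity of joint setting_ring between -0.05 and 0.05 rad/s and distance of seat_jar from where it was at the start of the episode below 0.012 m and linear speed of seat_jar below 0.02 m/s); the robot touches nothing.
It fails at once if the jar on the seat was lifted, tipped or shoved (more than 12 mm or 0.25 rad) (distance of seat_jar from where it was at the start of the episode above 0.012 m or angle between seat_jar's own z axis and vertical above 0.25 rad).
It fails at once if the scale collar was turned (its long mark moved more than 4 mm) (distance of mark_long from where it was at the start of the episode above 0.004 m).
It fails at once if a jar, the lids or the wrench on the bench was lifted or shoved more than 20 mm (distance of any of jar_a, jar_b, open_jar, lids, wrench from where it was at the start of the episode above 0.02 m).
It fails at once if a jar on the bench was tipped over (angle between any of jar_a, jar_b, open_jar's own z axis and vertical above 0.3 rad).
It also fails if it takes over 54 s, if anything falls off the work surface, if the arm or the gripper's body presses on something with over 40 N, if the wrist force passes 120 N, or if a joint passes its speed limit or range.

ROBOT

A 6-joint arm with a two-finger parallel gripper is mounted at the origin on the work surface. World frame = base frame: x ahead of the robot, y to its left, z up, the work surface at z = 0. Lengths are in m, angles in degrees, forces in N, time in s.
With the tool pointing down it reaches from about 0.35 to 0.875 m from the base axis. Payload 4.2 kg.
Tool frame: the origin (TCP) lies at the very end of the fingers, on their centre line; the grasp point (between the pads) lies 19 mm behind it; z points along the fingers, x is the direction in which the jaws open and shut, and the axes are right-handed (so a half turn about z gives the same grasp; the last joint's range is limited). The gripper opens to 87 mm and grips with 3 to 60 N. Pads are 19 mm wide; open, the fingers measure 117 mm over their backs; the gripper's body (75 mm by 190 mm) begins 51 mm behind the grasp point.
Start: joints at [90.905, 22.042, 0.453, 0, -68.411, -14.817], TCP at [0.15, 0.607, 0.223] pointing down, gripper open.
Joint ranges: [-179.83, 179.83], [-69.29, 118.12], [-61.27, 80.66], [-181.25, 117.63], [-171.15, -9.14], [-177.46, 177.46]. Speed limits (degrees/s): [159.86, 159.86, 180, 180, 180, 180].

INTERFACE

Orientations are given as a 3x3 rotation matrix whose columns are the frame's x, y, z axes.
In Python, from station import r gives the robot as it stands.
- The arm moves only by the shell command python3 -m jog 'ROWS' [OPENING]. ROWS is JSON, a list of rows, each a list of 2 entries, a list of its own where there are three numbers: the shift along the tool's x, y, z in m, then the turn, a rotation vector about the tool's x, y, z in units of 5 degrees (1.0 is 5 degrees). A call has exactly 10 rows; each row is the pose to reach, as a shift and turn from the pose commanded when the call began, along the tool's axes at that moment; what a row does not reach only later rows make up. A row lasts 1/12 s, in which the tool goes at most 41.7 mm and 7.16 degrees, less where a joint would pass 70% of its speed; a pose out of reach is approached as far as the arm can. A call with a gripper value outside its range is refused whole. OPENING is the finger opening in m, from 0 to 0.087, set as the call begins (- or left out, the last holds). The fingers move at their own pace and stop on an object; the grip force is fixed at half the most. Time passes only in rows, so rows that repeat a pose let the fingers close, or fill a call up. It gives the time, the measured TCP pose, the force and the opening at its end, in the units of the state.
- r.sense(): the state, without advancing time (a new reading comes with each control period).
- r.capture(name): name is "scene" or "top" or "wrist"; returns (picture, depth): 420x560x3 uint8, blue, green, red; 420x560 float32, m along the optical axis (not along the pixel's ray), 0 where there is no reading.
- r.calibration(name): a dict with "fx", "fy", "cx", "cy" (pixels), "R" (3x3) and "t" (3): a world point X has camera coordinates R X + t; the wrist camera has in their place "tool_from_camera" (4x4, takes a point from camera to tool coordinates, whose origin is the TCP and whose axes are the tool frame's). Camera axes: x right, y down, z forward; pixel columns grow to the right and rows downward; lengths in m; the calibration is good to about 2 mm. A picture is of the moment at which its call begins: read the wrist's pose just before it. calibration takes no time and is no camera call.
- r.finish_job(): hands the job in, once; it reports no verdict.
Trained networks look in the newest picture that a camera, given by its name, has taken for a name from the list of things; names that differ only in an ending like _2 or _b are one class to them, and where a whole thing is asked for, a point or a joint stands for the part that bears it (a point fixed in the world has none). Each returns a list of dicts, best first, with "confidence" (0 to 1); they miss things now and then, are a little off and sometimes report something else, mostly with a low value. They report only what shows in the picture. A call takes as long as a camera call.
- r.cut_out(query, camera): "region" (420x560 bool, what is visible of it) and "uv" ([column, row] in pixels, amid what is visible of it).
The state is a dict: "time_s": time; "joints": joint angles; "joint_velocities": joint speeds; "effort": joint torques, N m; "tcp_pos": TCP position; "ee_rot": TCP orientation; "wrist_force": force on the tool from outside, world axes, zero at the start; "moment": the same for the moment, N m; "gripper_width": opening from 0.0 (shut) to 1.0 (fully open).
Only numpy, scipy, OpenCV 4.12 (cv2) and the standard library are available. Lean on these libraries where they do the work, as an engineer would, in place of code of your own. Each camera call takes 0.05 s, during which the arm holds its last target.

## Working session

There is one attempt and no reset: what is moved stays moved. The work goes in short steps, Python scripts to look and compute and a shell command to move; the robot and the scene stay as the last step left them, time stands still between calls to the robot, and variables do not carry over. Pictures are saved under pics/ and viewed, and the job is handed in when it is done.

```bash
ls; mkdir -p pics
python3 - <<'E'
from station import r
import cv2
s=r.sense();print(s)
for n in("scene","top","wrist"):
    p,d=r.capture(n);cv2.imwrite(f"pics/{n}0.png",p)
    import numpy as np;np.save(f"pics/{n}0.npy",d);print(n,r.calibration(n))
E
```

```text
pics
{'time_s': 0.0, 'joints': array([ 9.09061376e+01,  2.20906562e+01,  3.78057787e-01, -2.72491815e-02,
       -6.84098392e+01, -1.48170907e+01]), 'joint_velocities': array([ 0.10101672,  0.00537532,  0.05897371,  0.00630752, -0.04557762,
        0.12810203]), 'effort': array([-7.60538956e-05, -3.90659881e+01,  1.87401474e+01,  4.21971560e+00,
        1.10499712e-02, -1.87554238e-04]), 'tcp_pos': array([0.15009836, 0.60608406, 0.22145345]), 'ee_rot': array([[-2.40583483e-01, -9.70628364e-01, -4.08371390e-04],
       [-9.70626004e-01,  2.40583800e-01, -2.14362512e-03],
       [ 2.17891088e-03, -1.19344906e-04, -9.99997619e-01]]), 'wrist_force': array([ 0.0284909 , -0.60013843,  0.20362233]), 'moment': array([-0.01941431,  0.04599634,  0.00447699]), 'gripper_width': 1.0018199878715082}
scene {'fx': 403.50964987702986, 'fy': 403.50964987702986, 'cx': 277.40944222123557, 'cy': 210.5949098836205, 'R': array([[ 0.37327816,  0.92771824,  0.00150916],
       [ 0.7862825 , -0.31550566, -0.53124007],
       [-0.49236495,  0.19948694, -0.84721999]]), 't': array([-0.23045051, -0.40096358,  1.34554165])}
top {'fx': 379.30988741817197, 'fy': 379.30988741817197, 'cx': 285.9459774255999, 'cy': 205.7032575668107, 'R': array([[ 2.76188532e-02, -9.99618308e-01,  6.60931616e-04],
       [-9.80470139e-01, -2.72185832e-02, -1.94775396e-01],
       [ 1.94719041e-01,  4.73144934e-03, -9.80847648e-01]]), 't': array([0.02825131, 0.5490446 , 0.97902019])}
wrist {'fx': 309.5290567332257, 'fy': 309.5290567332257, 'cx': 278.1335943828251, 'cy': 208.98194287814127, 'tool_from_camera': array([[ 9.99999996e-01,  2.34175314e-05, -8.54855194e-05,
         8.63189491e-04],
       [-2.47276318e-08,  9.64541039e-01,  2.63932916e-01,
        -7.32917199e-02],
       [ 8.86349491e-05, -2.63932915e-01,  9.64541035e-01,
        -1.60901300e-01],
       [ 0.00000000e+00,  0.00000000e+00,  0.00000000e+00,
         1.00000000e+00]])}
```

View pics/scene0.png

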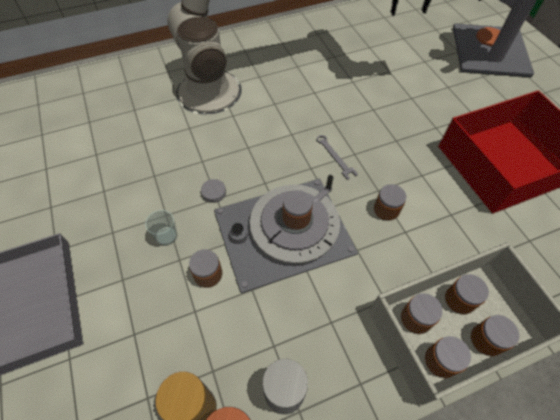

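View pics/top0.png

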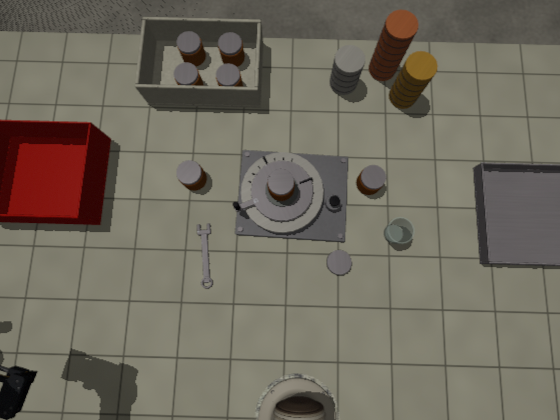

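Run:
```python
from station import r
import numpy as np
for c in("top","scene"):
  for q in("lever_post","pointer_tip","mark_long","lock_top","seat_jar","closer","setting_ring","lids","wrench","open_jar","jar_a"):
    o=r.cut_out(q,c)
    print(c,q,[(round(x["confidence"],2),np.round(x["uv"],1).tolist(),int(x["region"].sum())) for x in o[:3]])
```

```text
top lever_post [(0.56, [275.0, 201.2], 2125), (0.46, [294.2, 199.2], 8562)]
top pointer_tip [(0.95, [268.7, 202.3], 2227), (0.56, [279.8, 184.1], 707)]
top mark_long [(0.94, [290.6, 220.2], 2236), (0.68, [370.3, 177.5], 702)]
top lock_top [(0.54, [332.7, 201.0], 67)]
top seat_jar [(0.82, [283.2, 182.7], 717)]
top closer [(0.94, [294.4, 198.2], 8351)]
top setting_ring [(0.85, [277.6, 204.9], 2182), (0.26, [398.2, 233.4], 609)]
top lids [(0.56, [335.4, 262.4], 480), (0.53, [275.6, 204.1], 2256)]
top wrench [(0.81, [202.4, 254.3], 545), (0.72, [192.8, 176.0], 694)]
top open_jar [(0.66, [398.5, 231.6], 662)]
top jar_a [(0.88, [193.0, 176.2], 637), (0.62, [370.7, 178.8], 678)]
scene lever_post [(0.65, [295.6, 234.0], 2238)]
scene pointer_tip [(0.69, [295.1, 230.9], 2013)]
scene mark_long []
scene lock_top [(0.65, [235.0, 226.8], 111)]
scene seat_jar [(0.55, [296.8, 212.1], 994)]
scene closer [(0.61, [276.4, 233.1], 9184), (0.3, [291.4, 249.9], 2362)]
scene setting_ring [(0.62, [299.4, 233.3], 2077)]
scene lids [(0.96, [214.1, 190.7], 464)]
scene wrench [(0.54, [336.7, 156.8], 394)]
scene open_jar [(0.7, [163.6, 224.8], 915), (0.56, [274.7, 236.7], 9521)]
scene jar_a [(0.84, [389.9, 201.1], 922), (0.64, [207.7, 269.4], 989), (0.57, [160.6, 225.2], 856)]
```

```bash
cat > h.py <<'E'
import numpy as np,cv2
from station import r
def rect(p,c,z,cx,cy,half=0.2,n=600):
    # world (x up, y left) rectified at height z
    s=2*half/n
    u,v=np.meshgrid(np.arange(n)+.5,np.arange(n)+.5)
    X=np.stack([cx+half-v*s,cy+half-u*s,np.full_like(u,z)],-1)
    q=X@c["R"].T+c["t"]
    mx=(c["fx"]*q[...,0]/q[...,2]+c["cx"]).astype(np.float32);my=(c["fy"]*q[...,1]/q[...,2]+c["cy"]).astype(np.float32)
    return cv2.remap(p,mx,my,cv2.INTER_CUBIC)
def proj(X,c):
    q=np.asarray(X)@c["R"].T+c["t"];return np.stack([c["fx"]*q[...,0]/q[...,2]+c["cx"],c["fy"]*q[...,1]/q[...,2]+c["cy"]],-1)
def ray(uv,c,z):
    d=c["R"].T@np.array([(uv[0]-c["cx"])/c["fx"],(uv[1]-c["cy"])/c["fy"],1]);o=-c["R"].T@c["t"]
    return o+d*(z-o[2])/d[2]
E
python3 - <<'E'
from h import *
c=r.calibration("top")
print(ray((282,192),c,.05),ray((335,202),c,.06))
for n in("top","scene"):
    cv2.imwrite(f"pics/rect_{n}.png",rect(cv2.imread(f"pics/{n}0.png"),r.calibration(n),.046,.52,0.0,.2))
E
```

```text
[0.58699824 0.0553841  0.05      ] [ 0.56078711 -0.08932222  0.06      ]
```

Run:
```python
from h import *
o=[]
for n in("top","scene"):
    cv2.imwrite(f"pics/rectb_{n}.png",rect(cv2.imread(f"pics/{n}0.png"),r.calibration(n),.046,.58,0.02,.2))
```

```text
(no output)
```

View pics/rectb_top.png

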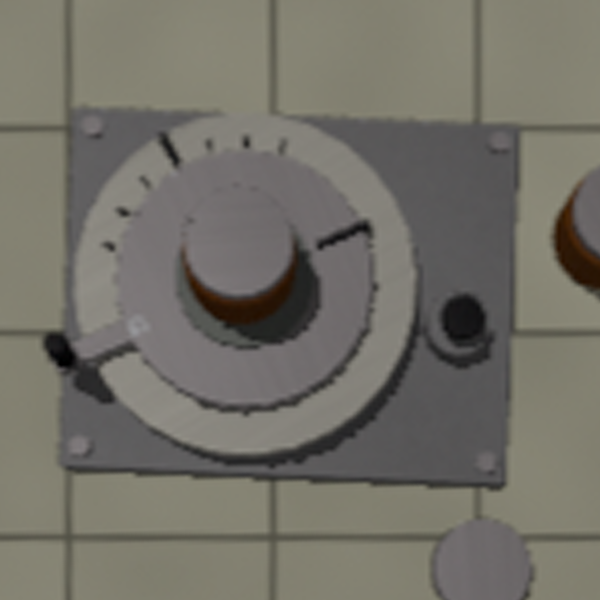

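View pics/rectb_scene.png

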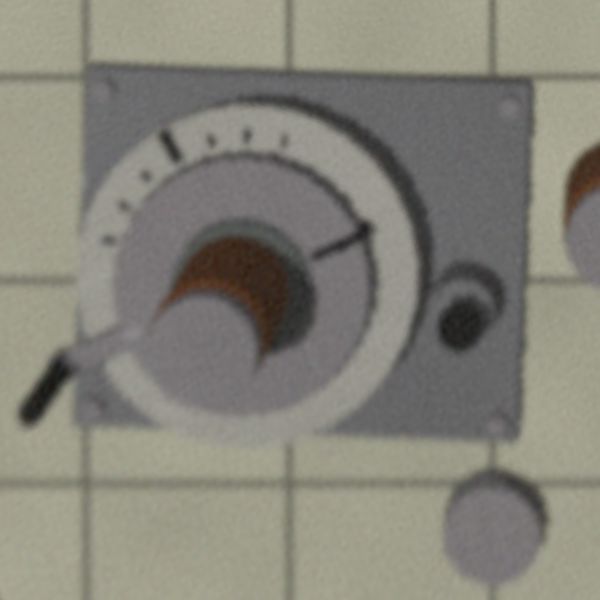

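```bash
cat >> h.py <<'E'
from scipy.spatial.transform import Rotation as Ro
C=np.array([0.593,0.056]); 
def go(p,jaw,s=None):
    "shift and turn from measured pose to TCP p, tool down, jaw angle deg (world)"
    s=s or r.sense();R=s["ee_rot"];a=np.radians(jaw)
    x=np.array([np.cos(a),np.sin(a),0]);z=np.array([0,0,-1.]);T=np.stack([x,np.cross(z,x),z],1)
    print("shift",np.round(R.T@(np.array(p)-s["tcp_pos"]),4),"turn/5deg",np.round(Ro.from_matrix(R.T@T).as_rotvec(degrees=True)/5,2),"tcp",np.round(s["tcp_pos"],4),"t",s["time_s"])
def post(ang,rr=.13): return [C[0]+rr*np.cos(np.radians(ang)),C[1]+rr*np.sin(np.radians(ang))]
E
python3 - <<'E'
from h import *
P=post(113.4);print(P);go(P+[.223],-156.6)
E
```

```text
[np.float64(0.5413707742174785), np.float64(0.17530810133891755)]
shift [ 3.247e-01 -4.834e-01 -4.000e-04] turn/5deg [ 0.   -0.   10.54] tcp [0.1502 0.6067 0.2226] t 1.25
```

```bash
python3 -m jog '[[[0.016,-0.024,0],[0,0,0.5]],[[0.032,-0.048,0],[0,0,1]],[[0.049,-0.073,0],[0,0,1.6]],[[0.065,-0.097,0],[0,0,2.1]],[[0.081,-0.121,0],[0,0,2.6]],[[0.097,-0.145,0],[0,0,3.2]],[[0.114,-0.169,0],[0,0,3.7]],[[0.13,-0.193,0],[0,0,4.2]],[[0.146,-0.218,0],[0,0,4.7]],[[0.162,-0.242,0],[0,0,5.2]]]' 0.05
python3 - <<'E'
from h import *
P=post(113.4);print(P);go(P+[.223],-156.6)
E
```

```text
time_s: 2.08
tcp_pos: [0.347, 0.3901, 0.2228]
ee_rot: [[-0.643, -0.766, 0.0], [-0.766, 0.643, 0.001], [-0.001, 0.0, -1.0]]
wrist_force: [0.2, -1.0, 0.1]
gripper_width: 0.579
[np.float64(0.5413707742174785), np.float64(0.17530810133891755)]
shift [ 3.95e-02 -2.87e-01 -2.00e-04] turn/5deg [0.   0.01 5.32] tcp [0.347  0.3901 0.2228] t 2.0833
```

```bash
python3 -m jog '[[[0.005,-0.033,0],[0,0,0.6]],[[0.01,-0.066,0],[0,0,1.2]],[[0.014,-0.1,0],[0,0,1.9]],[[0.018,-0.133,0],[0,0,2.5]],[[0.023,-0.167,0],[0,0,3.2]],[[0.028,-0.2,0],[0,0,3.8]],[[0.032,-0.232,0],[0,0,4.4]],[[0.036,-0.262,0],[0,0,5]],[[0.0395,-0.287,0],[0,0,5.32]],[[0.0395,-0.287,0],[0,0,5.32]]]'
python3 - <<'E'
from h import *
P=post(113.4);go(P+[.223],-156.6)
s=r.sense();p,d=r.capture("wrist");cv2.imwrite("pics/w1.png",p)
np.savez("pics/w1.npz",d=d,R=s["ee_rot"],t=s["tcp_pos"])
E
```

```text
time_s: 2.92
tcp_pos: [0.5432, 0.1739, 0.2222]
ee_rot: [[-0.919, -0.394, 0.0], [-0.394, 0.919, -0.001], [0.0, -0.001, -1.0]]
wrist_force: [1.0, 0.3, 0.3]
gripper_width: 0.573
shift [ 0.0011  0.002  -0.0008] turn/5deg [-0.01 -0.   -0.04] tcp [0.5432 0.1739 0.2222] t 2.9167
```

View pics/w1.png

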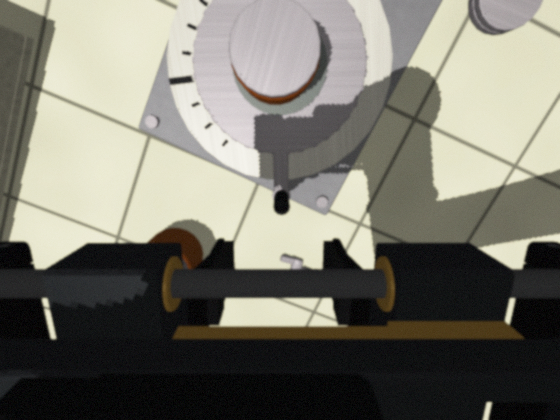

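```bash
cat >> h.py <<'E'
def wray(uv,z,R,t):
    c=r.calibration("wrist");M=c["tool_from_camera"]
    d=R@M[:3,:3]@np.array([(uv[0]-c["cx"])/c["fx"],(uv[1]-c["cy"])/c["fy"],1]);o=t+R@M[:3,3]
    return o+d*(z-o[2])/d[2]
def wrect(p,z,R,t,cx,cy,half=.2,n=600):
    c=r.calibration("wrist");M=c["tool_from_camera"];Rc=(R@M[:3,:3]).T
    o=t+R@M[:3,3]
    return rect(p,dict(c,R=Rc,t=-Rc@o),z,cx,cy,half,n)
E
python3 - <<'E'
from h import *
f=np.load("pics/w1.npz");R,t=f["R"],f["t"]
print(wray((282,206),.106,R,t),wray((281,192),.06,R,t),"mark inner",wray((191,79),.046,R,t))
cv2.imwrite("pics/w1r.png",wrect(cv2.imread("pics/w1.png"),.046,R,t,.58,.02))
p=cv2.imread("pics/w1.png");cv2.imwrite("pics/w1z.png",cv2.resize(p[150:250,200:360],None,fx=5,fy=5))
E
```

```text
[0.5405681  0.17208271 0.106     ] [0.54236701 0.16919354 0.06      ] mark inner [0.67116788 0.10043139 0.046     ]
```

View pics/w1r.png

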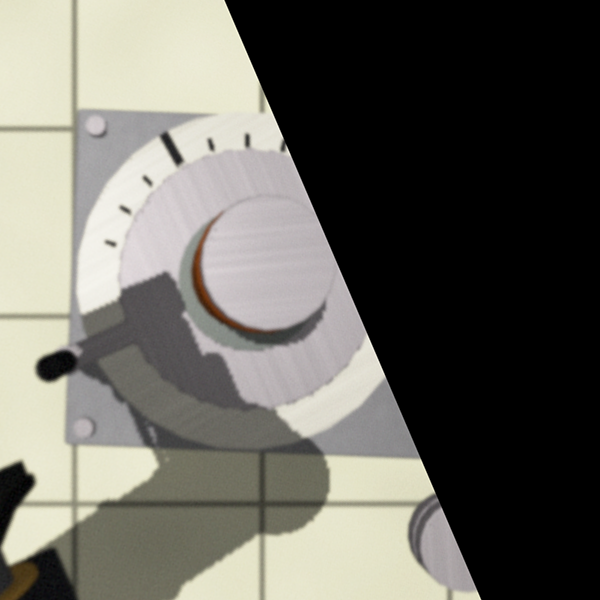

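View pics/w1z.png

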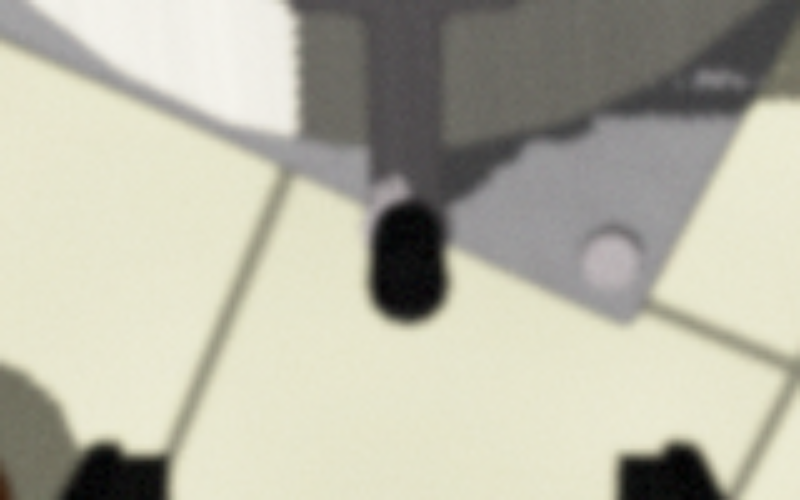

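```bash
sed -i 's/^C=.*/C=np.array([0.593,0.0545])/' h.py
python3 - <<'E'
from h import *
go([.541,.173,.082],-156.6)
E
```

```text
shift [ 0.0017 -0.0015  0.1402] turn/5deg [-0.   -0.01 -0.02] tcp [0.542  0.1751 0.2222] t 2.9667
```

```bash
python3 -m jog '[[[0.001,0,0.015],[0,0,0]],[[0.002,-0.001,0.03],[0,0,0]],[[0.002,-0.001,0.05],[0,0,0]],[[0.002,-0.001,0.07],[0,0,0]],[[0.002,-0.001,0.09],[0,0,0]],[[0.002,-0.001,0.108],[0,0,0]],[[0.002,-0.001,0.122],[0,0,0]],[[0.002,-0.001,0.132],[0,0,0]],[[0.002,-0.001,0.14],[0,0,0]],[[0.002,-0.001,0.14],[0,0,0]]]'
python3 - <<'E'
from h import *
go([.541,.173,.082],-156.6)
s=r.sense();p,d=r.capture("wrist");cv2.imwrite("pics/w2.png",p)
E
```

```text
time_s: 3.8
tcp_pos: [0.5385, 0.1752, 0.0812]
ee_rot: [[-0.917, -0.399, -0.002], [-0.399, 0.917, -0.001], [0.003, -0.0, -1.0]]
wrist_force: [0.6, 0.7, -0.1]
gripper_width: 0.576
shift [-0.0015 -0.003  -0.0008] turn/5deg [-0.   -0.03  0.03] tcp [0.5385 0.1752 0.0812] t 3.8
```

View pics/w2.png

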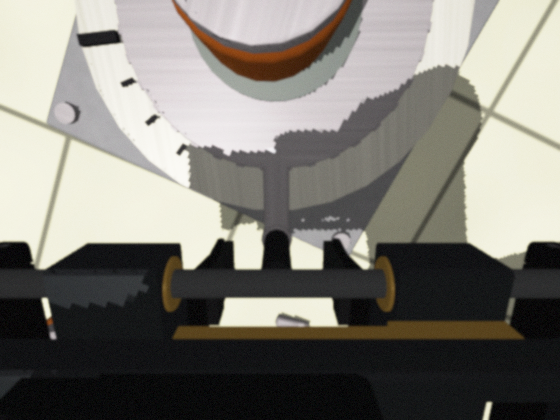

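```bash
python3 -m jog '[[[0,0,0],[0,0,0]],[[0,0,0],[0,0,0]],[[0,-0.001,0],[0,0,0]],[[0,-0.002,0],[0,0,0]],[[0.0023,-0.002,0],[0,0,-0.2]],[[0.0068,-0.002,0],[0,0,-0.6]],[[0.0113,-0.003,0],[0,0,-1]],[[0.0158,-0.003,0],[0,0,-1.4]],[[0.0203,-0.0036,0],[0,0,-1.8]],[[0.0248,-0.0044,0],[0,0,-2.2]]]' 0.024
python3 - <<'E'
from h import *
s=r.sense();d=s["tcp_pos"][:2]-C;print(np.hypot(*d),np.degrees(np.arctan2(d[1],d[0])),np.degrees(np.arctan2(s["ee_rot"][1,0],s["ee_rot"][0,0])))
p,d=r.capture("wrist");cv2.imwrite("pics/w3.png",p)
E
```

```text
time_s: 4.68
tcp_pos: [0.5196, 0.1616, 0.0831]
ee_rot: [[-0.823, -0.568, 0.003], [-0.568, 0.823, 0.002], [-0.003, -0.0, -1.0]]
wrist_force: [2.0, -0.3, -1.3]
gripper_width: 0.278
0.1298649215270761 124.4320166484205 -145.35427555516873
```

View pics/w3.png

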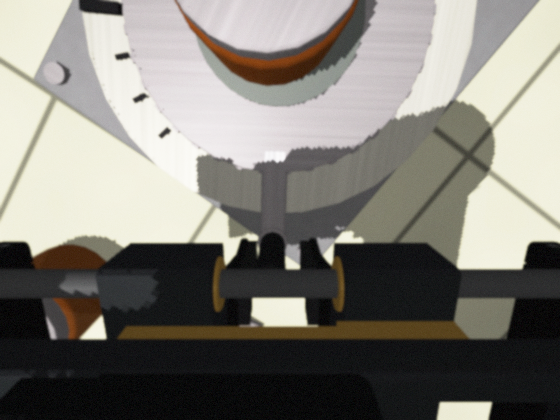

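```bash
python3 -m jog '[[[0.0054,-0.0001,0],[0,0,-0.48]],[[0.0109,-0.0005,0],[0,0,-0.96]],[[0.0163,-0.001,0],[0,0,-1.44]],[[0.0217,-0.0018,0],[0,0,-1.92]],[[0.027,-0.0028,0],[0,0,-2.4]],[[0.0323,-0.0041,0],[0,0,-2.88]],[[0.0376,-0.0055,0],[0,0,-3.36]],[[0.0428,-0.0072,0],[0,0,-3.84]],[[0.0479,-0.0091,0],[0,0,-4.32]],[[0.0529,-0.0112,0],[0,0,-4.8]]]'
cat > st.py <<'E'
from h import *
import sys
s=r.sense();d=s["tcp_pos"][:2]-C;print("rad",np.hypot(*d),"ang",np.degrees(np.arctan2(d[1],d[0])),"jaw-tangent",np.degrees(np.arctan2(s["ee_rot"][1,0],s["ee_rot"][0,0]))-np.degrees(np.arctan2(d[1],d[0]))+270)
E
python3 st.py
```

```text
time_s: 5.57
tcp_pos: [0.4826, 0.1226, 0.0832]
ee_rot: [[-0.521, -0.854, 0.003], [-0.854, 0.521, 0.002], [-0.003, -0.002, -1.0]]
wrist_force: [2.7, 1.4, -1.9]
gripper_width: 0.279
rad 0.12971050445286156 ang 148.33084476818377 jaw-tangent 0.28644993116722617
```

Tracking the arc well; same again twice.

```bash
python3 -m jog '[[[0.0054,-0.0001,0],[0,0,-0.48]],[[0.0109,-0.0005,0],[0,0,-0.96]],[[0.0163,-0.001,0],[0,0,-1.44]],[[0.0217,-0.0018,0],[0,0,-1.92]],[[0.027,-0.0028,0],[0,0,-2.4]],[[0.0323,-0.0041,0],[0,0,-2.88]],[[0.0376,-0.0055,0],[0,0,-3.36]],[[0.0428,-0.0072,0],[0,0,-3.84]],[[0.0479,-0.0091,0],[0,0,-4.32]],[[0.0529,-0.0112,0],[0,0,-4.8]]]'; python3 st.py
```

```text
time_s: 6.4
tcp_pos: [0.4647, 0.0717, 0.0833]
ee_rot: [[-0.129, -0.992, 0.004], [-0.992, 0.129, 0.002], [-0.002, -0.004, -1.0]]
wrist_force: [2.0, 2.7, -1.6]
gripper_width: 0.277
rad 0.12944899183497174 ang 172.34960116843678 jaw-tangent 0.26740359569856764
```

```bash
python3 -m jog '[[[0.0054,-0.0001,0],[0,0,-0.48]],[[0.0109,-0.0005,0],[0,0,-0.96]],[[0.0163,-0.001,0],[0,0,-1.44]],[[0.0217,-0.0018,0],[0,0,-1.92]],[[0.027,-0.0028,0],[0,0,-2.4]],[[0.0323,-0.0041,0],[0,0,-2.88]],[[0.0376,-0.0055,0],[0,0,-3.36]],[[0.0428,-0.0072,0],[0,0,-3.84]],[[0.0479,-0.0091,0],[0,0,-4.32]],[[0.0529,-0.0112,0],[0,0,-4.8]]]'; python3 st.py
python3 - <<'E'
from h import *
s=r.sense();p,d=r.capture("wrist");cv2.imwrite("pics/w5.png",p)
p,d=r.capture("top");cv2.imwrite("pics/t5r.png",rect(p,r.calibration("top"),.046,.58,.02))
p,d=r.capture("scene");cv2.imwrite("pics/s5r.png",rect(p,r.calibration("scene"),.046,.58,.02))
E
```

```text
time_s: 7.23
tcp_pos: [0.4687, 0.0177, 0.0832]
ee_rot: [[0.286, -0.958, 0.003], [-0.958, -0.286, 0.002], [-0.001, -0.004, -1.0]]
wrist_force: [0.6, 2.8, 0.2]
gripper_width: 0.273
rad 0.129592351021423 ang -163.49473688424737 jaw-tangent 360.1057770512848
```

View pics/w5.png

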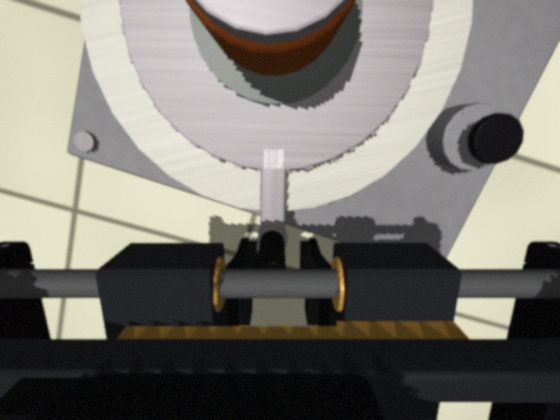

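View pics/t5r.png

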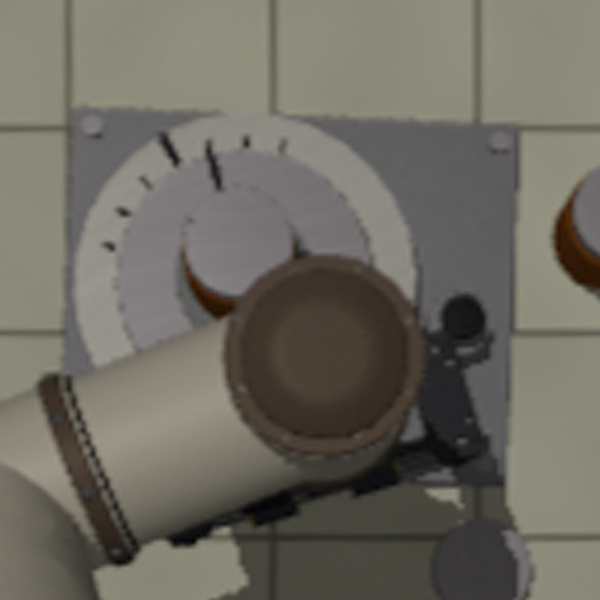

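View pics/s5r.png

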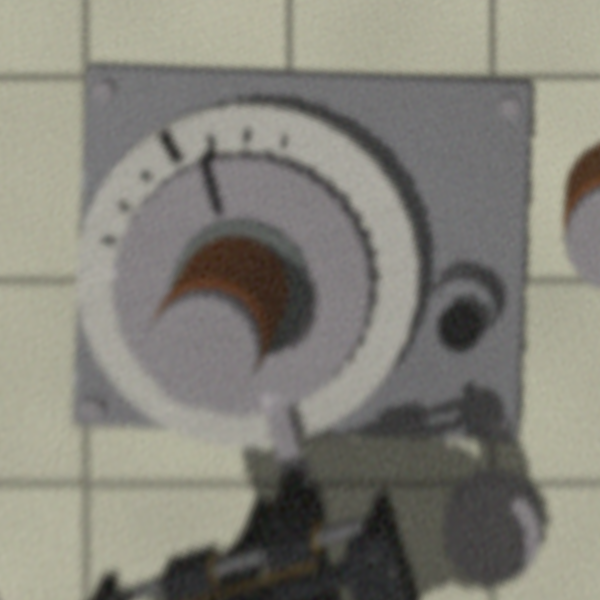

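```bash
python3 -m jog '[[[0.0034,0,0],[0,0,-0.3]],[[0.0068,-0.0002,0],[0,0,-0.6]],[[0.0102,-0.0004,0],[0,0,-0.9]],[[0.0136,-0.0007,0],[0,0,-1.2]],[[0.017,-0.0011,0],[0,0,-1.5]],[[0.0192,-0.0014,0],[0,0,-1.7]],[[0.021,-0.0017,0],[0,0,-1.85]],[[0.022,-0.0019,0],[0,0,-1.95]],[[0.0226,-0.002,0],[0,0,-2]],[[0.0226,-0.002,0],[0,0,-2]]]'; python3 st.py
cat > look.py <<'E'
from h import *
import sys
k=sys.argv[1]
ims=[]
for n in("top","scene"):
    p,d=r.capture(n);ims.append(rect(p,r.calibration(n),.046,.66,.09,.055,400))
cv2.imwrite(f"pics/l{k}.png",np.hstack(ims))
E
python3 look.py 1
```

```text
time_s: 8.22
tcp_pos: [0.4757, -0.004, 0.0826]
ee_rot: [[0.446, -0.895, -0.0], [-0.895, -0.446, -0.0], [-0.0, 0.0, -1.0]]
wrist_force: [-0.4, 1.8, 0.9]
gripper_width: 0.273
rad 0.13112012906213255 ang -153.49852040369382 jaw-tangent 359.976953022492
```

View pics/l1.png

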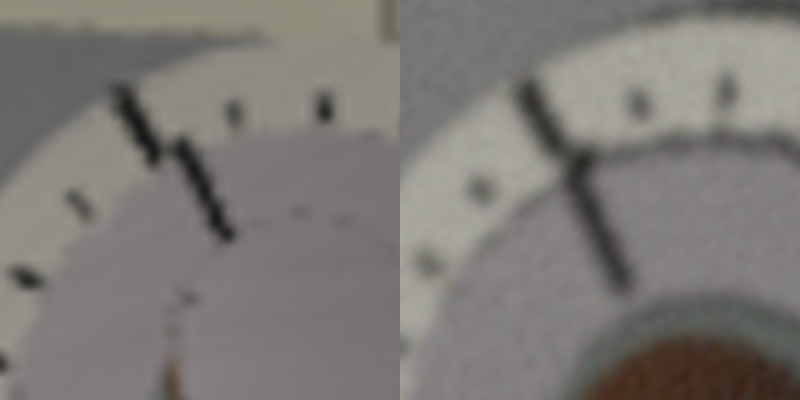

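```bash
cat > ang.py <<'E'
from h import *
import sys
def prof(g,c,r0,r1,z,C):
    th=np.radians(np.arange(0,60,.25));out=[]
    for rr in np.linspace(r0,r1,6):
        X=np.stack([C[0]+rr*np.cos(th),C[1]+rr*np.sin(th),np.full_like(th,z)],-1);uv=proj(X,c).astype(np.float32)
        v=cv2.remap(g,uv[None,:,0],uv[None,:,1],cv2.INTER_CUBIC)[0].astype(float)
        w=np.clip(np.median(v)-v-25,0,None);k=w.argmax();m=abs(np.arange(len(w))-k)<16
        out.append((w[m]*np.degrees(th)[m]).sum()/max(w[m].sum(),1e-9))
    return np.round(out,1)
for n in("top","scene"):
    p,_=r.capture(n);g=cv2.cvtColor(p,cv2.COLOR_BGR2GRAY);c=r.calibration(n)
    for CC in (C,C+[0,.003],C+[.003,0],C-[0.003,0]):
        m=prof(g,c,.094,.109,.047,CC)
        for z in(.056,.060):
            b=prof(g,c,.066,.084,z,CC);print(n,z,"mark",m,"ptr",b,"diff",round(np.median(m)-np.median(b),2))
E
python3 ang.py
```

```text
top 0.056 mark [30.7 31.  31.1 31.  31.  30.9] ptr [27.5 26.8 27.2 26.8 26.9 26.9] diff 4.1
top 0.06 mark [30.7 31.  31.1 31.  31.  30.9] ptr [27.6 27.4 27.3 27.2 27.1 27.3] diff 3.7
top 0.056 mark [29.3 29.7 29.5 29.5 29.6 29.3] ptr [24.9 24.9 24.9 24.9 24.9 25.2] diff 4.6
top 0.06 mark [29.3 29.7 29.5 29.5 29.6 29.3] ptr [24.9 25.4 25.  25.3 25.2 25.9] diff 4.25
top 0.056 mark [31.9 32.1 31.9 31.9 31.8 31.4] ptr [28.  28.5 27.8 28.  27.8 28.3] diff 3.9
top 0.06 mark [31.9 32.1 31.9 31.9 31.8 31.4] ptr [28.4 28.6 28.1 28.2 28.1 28.9] diff 3.6
top 0.056 mark [ 0.9 29.9 30.2 30.2 30.1 30.2] ptr [26.2 26.2 26.  26.  25.9 25.9] diff 4.15
top 0.06 mark [ 0.9 29.9 30.2 30.2 30.1 30.2] ptr [26.8 26.1 26.5 26.1 26.3 26.2] diff 3.9
scene 0.056 mark [29.5 29.8 29.9 29.8 29.8 29.8] ptr [27.4 27.4 27.3 27.2 27.  27. ] diff 2.55
scene 0.06 mark [29.5 29.8 29.9 29.8 29.8 29.8] ptr [25.9 25.8 25.9 25.8 25.6 25.7] diff 4.0
scene 0.056 mark [28.2 28.4 28.3 28.4 28.4 28.4] ptr [25.1 25.2 25.2 25.1 25.1 24.9] diff 3.3
scene 0.06 mark [28.2 28.4 28.3 28.4 28.4 28.4] ptr [23.4 23.6 23.7 23.8 23.7 23.8] diff 4.7
scene 0.056 mark [30.7 30.8 30.7 30.6 30.6 30.5] ptr [28.6 28.5 28.3 28.1 28.  27.2] diff 2.45
scene 0.06 mark [30.7 30.8 30.7 30.6 30.6 30.5] ptr [26.9 26.9 26.8 26.6 26.6 26.3] diff 3.95
scene 0.056 mark [27.3 28.8 29.  29.1 29.  29. ] ptr [26.6 26.3 26.3 26.2 26.1 26. ] diff 2.75
scene 0.06 mark [27.3 28.8 29.  29.1 29.  29. ] ptr [24.9 24.7 24.8 24.9 24.9 24.7] diff 4.15
```

```bash
python3 -m jog '[[[0.001,0,0],[0,0,-0.09]],[[0.002,0,0],[0,0,-0.18]],[[0.003,0,0],[0,0,-0.26]],[[0.004,0,0],[0,0,-0.35]],[[0.005,-0.0001,0],[0,0,-0.44]],[[0.006,-0.0001,0],[0,0,-0.53]],[[0.007,-0.0002,0],[0,0,-0.62]],[[0.008,-0.0002,0],[0,0,-0.7]],[[0.0088,-0.0003,0],[0,0,-0.78]],[[0.0088,-0.0003,0],[0,0,-0.78]]]'; python3 st.py;python3 look.py 2; python3 ang.py|grep diff|awk 'NR<=2||(NR>8&&NR<=10)'
```

```text
time_s: 9.25
tcp_pos: [0.48, -0.0119, 0.0826]
ee_rot: [[0.506, -0.862, 0.0], [-0.862, -0.506, -0.0], [0.0, -0.0, -1.0]]
wrist_force: [0.8, 1.5, 0.5]
gripper_width: 0.275
rad 0.1310362973253815 ang -149.55146357539215 jaw-tangent 359.95835657618863
top 0.056 mark [30.8 31.  31.1 31.  31.  30.9] ptr [31.3 31.  31.3 30.8 30.8 31.1] diff -0.05
top 0.06 mark [30.8 31.  31.1 31.  31.  30.9] ptr [31.5 31.2 31.7 30.9 31.3 31.6] diff -0.4
scene 0.056 mark [29.8 29.8 29.9 29.9 29.8 29.7] ptr [31.3 31.1 31.2 31.2 30.9 31. ] diff -1.35
scene 0.06 mark [29.8 29.8 29.9 29.9 29.8 29.7] ptr [29.6 29.4 29.6 29.6 29.6 29.6] diff 0.2
```

View pics/l2.png

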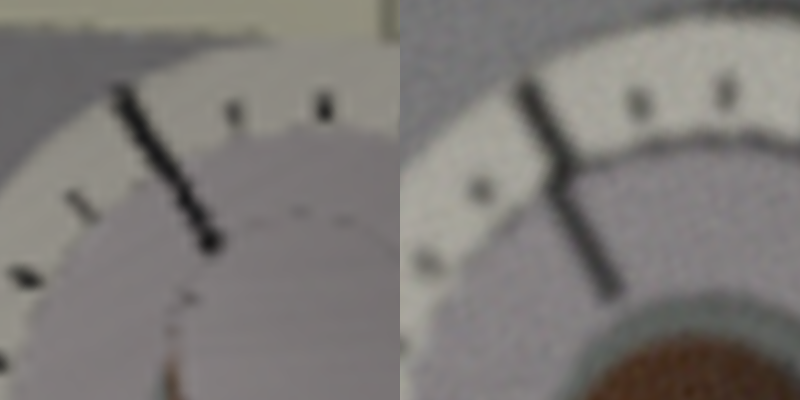

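```bash
python3 -m jog '[[[0,0,0],[0,0,0]],[[0,0,0],[0,0,0]],[[0,0,0],[0,0,0]],[[0,0,0],[0,0,0]],[[0,0,-0.005],[0,0,0]],[[0,0,-0.015],[0,0,0]],[[0,0,-0.03],[0,0,0]],[[0,0,-0.05],[0,0,0]],[[0,0,-0.07],[0,0,0]],[[0,0,-0.09],[0,0,0]]]' 0.05; python3 ang.py|grep diff|awk 'NR<=2||(NR>8&&NR<=10)';python3 - <<'E'
from h import *
s=r.sense();p,d=r.capture("wrist");cv2.imwrite("pics/w6.png",p);np.savez("pics/w6.npz",R=s["ee_rot"],t=s["tcp_pos"]);
print([(x["confidence"],x["uv"]) for x in r.cut_out("lock_top","wrist")])
E
```

```text
time_s: 10.28
tcp_pos: [0.4797, -0.0118, 0.1738]
ee_rot: [[0.506, -0.863, -0.0], [-0.863, -0.506, -0.0], [0.0, 0.0, -1.0]]
wrist_force: [0.6, 1.0, 0.0]
gripper_width: 0.577
top 0.056 mark [30.8 31.  31.1 31.  31.  30.9] ptr [31.3 31.  31.3 30.8 30.9 31.1] diff -0.05
top 0.06 mark [30.8 31.  31.1 31.  31.  30.9] ptr [31.5 31.2 31.7 30.9 31.3 31.5] diff -0.4
scene 0.056 mark [29.8 29.8 29.8 29.9 29.9 29.8] ptr [31.2 31.3 31.3 31.2 30.9 30.9] diff -1.4
scene 0.06 mark [29.8 29.8 29.8 29.9 29.9 29.8] ptr [29.6 29.6 29.6 29.7 29.5 29.5] diff 0.2
[(0.65, [395.9, 168.5])]
```

View pics/w6.png

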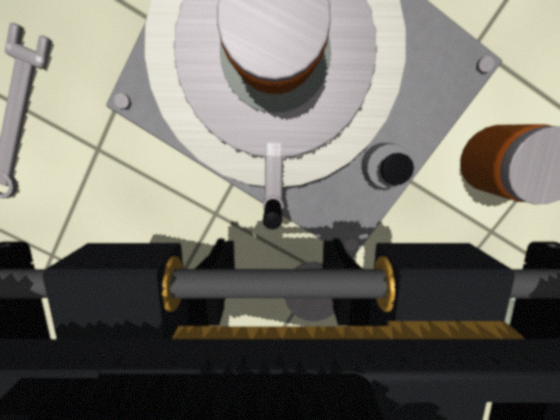

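Run:
```python
from h import *
f=np.load("pics/w6.npz");print(wray((396,168.5),.06,f["R"],f["t"]),ray((333,201.0),r.calibration("top"),.06),ray((235,227),r.calibration("scene"),.06))
L=wray((396,168.5),.06,f["R"],f["t"])
go([.565,-.088,.13],-59.6)
```

```text
[ 0.56691172 -0.08647281  0.06      ] [ 0.56340977 -0.08388891  0.06      ] [ 0.56511891 -0.09214694  0.06      ]
shift [ 0.1089 -0.0348  0.043 ] turn/5deg [-0.01  0.   -0.01] tcp [ 0.4798 -0.0117  0.173 ] t 10.4833
```

```bash
python3 -m jog '[[[0.012,-0.004,0],[0,0,0]],[[0.025,-0.008,0],[0,0,0]],[[0.04,-0.013,0.005],[0,0,0]],[[0.055,-0.018,0.01],[0,0,0]],[[0.07,-0.022,0.015],[0,0,0]],[[0.085,-0.027,0.025],[0,0,0]],[[0.098,-0.032,0.035],[0,0,0]],[[0.106,-0.034,0.043],[0,0,0]],[[0.109,-0.035,0.043],[0,0,0]],[[0.109,-0.035,0.043],[0,0,0]]]' 0
python3 - <<'E'
from h import *
s=r.sense();p,d=r.capture("wrist");cv2.imwrite("pics/w7.png",p)
go([.566,-.088,.05],-59.6)
E
```

```text
time_s: 11.32
tcp_pos: [0.5652, -0.089, 0.1282]
ee_rot: [[0.505, -0.863, -0.003], [-0.863, -0.505, -0.0], [-0.001, 0.002, -1.0]]
wrist_force: [0.4, -0.2, -0.0]
gripper_width: 0.011
shift [-0.     -0.0011  0.079 ] turn/5deg [ 0.01  0.   -0.01] tcp [ 0.5652 -0.0885  0.129 ] t 11.3667
```

View pics/w7.png

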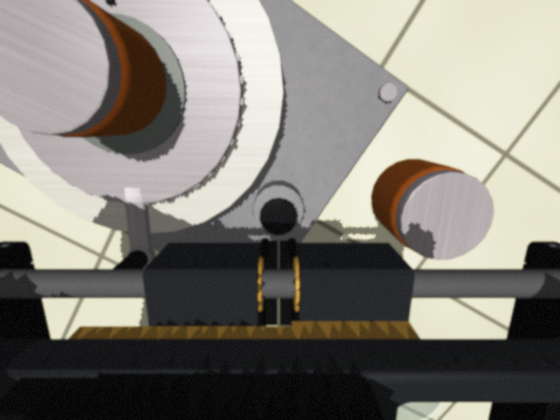

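```bash
python3 -m jog '[[[0,-0.001,0.01],[0,0,0]],[[0,-0.001,0.025],[0,0,0]],[[0,-0.001,0.04],[0,0,0]],[[0,-0.001,0.052],[0,0,0]],[[0,-0.001,0.06],[0,0,0]],[[0,-0.001,0.065],[0,0,0]],[[0,-0.001,0.067],[0,0,0]],[[0,-0.001,0.069],[0,0,0]],[[0,-0.001,0.071],[0,0,0]],[[0,-0.001,0.073],[0,0,0]]]'
python3 - <<'E'
from h import *
go([.566,-.088,.05],-59.6)
E
```

```text
time_s: 12.2
tcp_pos: [0.5666, -0.0874, 0.0574]
ee_rot: [[0.506, -0.862, 0.001], [-0.862, -0.506, 0.0], [0.001, -0.001, -1.0]]
wrist_force: [-0.6, 0.9, 3.3]
gripper_width: 0.004
shift [0.0003 0.0008 0.0074] turn/5deg [-0.01 -0.01  0.  ] tcp [ 0.5666 -0.0874  0.0574] t 12.2
```

Contact with 3.3 N, as expected; press on to the stop.

```bash
python3 -m jog '[[[0,0,0.001],[0,0,0]],[[0,0,0.002],[0,0,0]],[[0,0,0.003],[0,0,0]],[[0,0,0.004],[0,0,0]],[[0,0,0.005],[0,0,0]],[[0,0,0.006],[0,0,0]],[[0,0,0.007],[0,0,0]],[[0,0,0.008],[0,0,0]],[[0,0,0.008],[0,0,0]],[[0,0,0.008],[0,0,0]]]'
python3 - <<'E'
from h import *
go([.566,-.088,.05],-59.6)
E
```

```text
time_s: 13.03
tcp_pos: [0.5666, -0.0874, 0.0503]
ee_rot: [[0.507, -0.862, 0.001], [-0.862, -0.507, -0.0], [0.001, -0.001, -1.0]]
wrist_force: [-3.7, 3.7, 12.3]
gripper_width: 0.008
shift [0.0002 0.0008 0.0003] turn/5deg [-0.01 -0.01  0.01] tcp [ 0.5666 -0.0874  0.0503] t 13.0333
```

```bash
python3 -m jog '[[[0,0,0.0005],[0,0,0]],[[0,0,0.001],[0,0,0]],[[0,0,0.001],[0,0,0]],[[0,0,0.001],[0,0,0]],[[0,0,0.001],[0,0,0]],[[0,0,0.001],[0,0,0]],[[0,0,0.001],[0,0,0]],[[0,0,0.001],[0,0,0]],[[0,0,0.001],[0,0,0]],[[0,0,0.001],[0,0,0]]]'
python3 -m jog '[[[0,0,-0.003],[0,0,0]],[[0,0,-0.008],[0,0,0]],[[0,0,-0.016],[0,0,0]],[[0,0,-0.03],[0,0,0]],[[0,0,-0.045],[0,0,0]],[[0,0,-0.06],[0,0,0]],[[0,0,-0.08],[0,0,0]],[[0,0,-0.1],[0,0,0]],[[0,0,-0.12],[0,0,0]],[[0,0,-0.13],[0,0,0]]]'
python3 look.py 3; python3 ang.py|grep diff|awk 'NR<=2||(NR>8&&NR<=10)';python3 - <<'E'
from h import *
s=r.sense();p,d=r.capture("wrist");cv2.imwrite("pics/w8.png",p)
c=r.calibration("wrist");M=c["tool_from_camera"]
def hz(u,v):
    z=d[v,u];q=M[:3,:3]@np.array([(u-c["cx"])/c["fx"]*z,(v-c["cy"])/c["fy"]*z,z])+M[:3,3];return s["ee_rot"]@q+s["tcp_pos"]
dark=cv2.cvtColor(p,cv2.COLOR_BGR2GRAY)
print(s["tcp_pos"],dark[175:235:8,278],[np.round(hz(278,v),4).tolist() for v in range(175,235,8)])
E
```

```text
time_s: 13.87
tcp_pos: [0.5666, -0.0874, 0.0503]
ee_rot: [[0.507, -0.862, 0.002], [-0.862, -0.507, -0.0], [0.001, -0.001, -1.0]]
wrist_force: [-5.7, 3.5, 17.8]
gripper_width: 0.009
time_s: 14.7
tcp_pos: [0.5672, -0.0879, 0.1802]
ee_rot: [[0.506, -0.863, 0.004], [-0.863, -0.506, -0.0], [0.002, -0.003, -1.0]]
wrist_force: [0.8, -0.2, 0.7]
gripper_width: 0.004
top 0.056 mark [0. 0. 0. 0. 0. 0.] ptr [0. 0. 0. 0. 0. 0.] diff 0.0
top 0.06 mark [0. 0. 0. 0. 0. 0.] ptr [0. 0. 0. 0. 0. 0.] diff 0.0
scene 0.056 mark [29.8 29.8 29.8 29.9 29.9 29.8] ptr [31.2 31.3 31.3 31.1 30.9 30.7] diff -1.35
scene 0.06 mark [29.8 29.8 29.8 29.9 29.9 29.8] ptr [29.5 29.8 29.5 29.6 29.6 29.4] diff 0.25
[ 0.56537025 -0.08756234  0.17654663] [ 77 143  29  31  24  84  61  60] [[0.586, -0.0768, 0.0298], [0.5799, -0.0804, 0.0354], [0.5756, -0.0829, 0.0497], [0.5689, -0.0869, 0.0498], [0.5615, -0.0911, 0.0477], [0.5519, -0.0968, 0.0371], [0.5367, -0.1056, 0.0091], [0.5288, -0.1102, 0.01]]
```

View pics/w8.png

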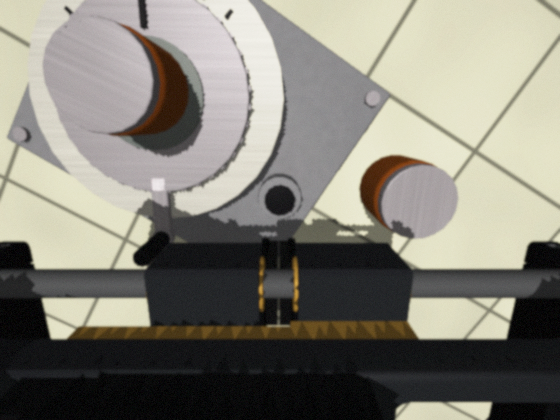

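View pics/l3.png

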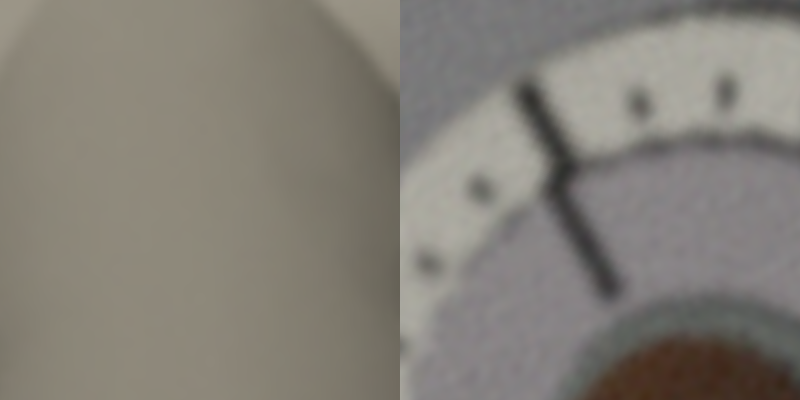

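```bash
python3 -m jog '[[[0,0,0],[0,0,0]],[[0,0,0],[0,0,0]],[[0,0,0],[0,0,0]],[[0,0,0],[0,0,0]],[[0,0,0],[0,0,0]],[[0,0,0],[0,0,0]],[[0,0,0],[0,0,0]],[[0,0,0],[0,0,0]],[[0,0,0],[0,0,0]],[[0,0,0],[0,0,0]]]'; python3 -c "
from station import r
print(r.finish_job())"
```

```text
time_s: 15.78
tcp_pos: [0.5661, -0.0876, 0.1776]
ee_rot: [[0.506, -0.863, 0.0], [-0.863, -0.506, -0.0], [0.0, -0.0, -1.0]]
wrist_force: [0.1, 0.4, 0.3]
gripper_width: 0.002
the job is handed in; nothing more can be done
None
```

The job is handed in at about 15.8 s. I pushed the lever post about 96° counter-clockwise between the loosely opened fingers until the pointer was on the long mark. I then backed off and pressed the lock pin down with the closed fingers.

**Pointer:** After backing off, the top view put it at 0.05 to 0.4° past the long mark, and the scene view at 0.2° short, about 0.6 mm or less at the tip. The scene figure depends on the pointer bar's height: taken as 60 mm, it agrees with the top view. Taken as 56 mm, it reads about 1.4° past, or 2 mm.

**After pressing the pin:** The scene view had not changed (0.25° short). The arm hid the scale from the top camera, so that reading was void.

**Lock pin:** It stopped at 50.3 mm while the push rose to 17.8 N. The wrist depth picture then put its top at about 49.7 mm, which is fully down.

**Other checks:** The arm ended clear of everything, with no force on it. The long mark read the same before and after, so the collar did not turn. I only looked at the seat jar in the pictures, where it appeared untouched. I did not measure the other things on the bench again.

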